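# Lay out the check weights for a balance check

### The arm

A 6-joint arm with a two-finger parallel gripper is mounted at the origin on the work surface. World frame = base frame: x ahead of the robot, y to its left, z up, the work surface at z = 0. Lengths are in m, angles in rad, forces in N, time in s.
With the tool pointing down it reaches from about 0.35 to 0.85 m from the base axis. Payload 8.1 kg.
Tool frame: the origin (TCP) lies on the centre line of the jaws, within the pads' length; the fingertips stand 11 mm ahead of it and the grasp point (between the pads) lies 8 mm behind it (tip_reach is the y of the fingertips in the tool frame, in m); y points along the fingers, z is the direction in which the jaws open and shut, and the axes are right-handed (so a half turn about y gives the same grasp; the last joint's range is limited). The gripper opens to 85 mm and grips with 20 to 120 N. Pads are 22 mm wide; open, the fingers measure 114 mm over their backs; the gripper's body (76 mm by 85 mm) begins 54 mm behind the grasp point. The pads swing forward as they close: fully open they stand 13 mm farther back than shut.
Start: joints at [1.179, 0.13, 1.488, -0, 1.523, -0.085], TCP at [0.181, 0.572, 0.242] pointing down, gripper open.
Joint ranges: [-2.96, 2.96], [-0.89, 2.26], [0.02, 2.5], [-1.34, 4.48], [0, 2.73], [-2.66, 2.66]. Speed limits (rad/s): [2.39, 2.39, 2.79, 3.14, 3.14, 3.14].

### API

Orientations are given as a 3x3 rotation matrix whose columns are the frame's x, y, z axes.
In Python, from workcell import sense, get_image, job_done, outline_of, tip_of, tip_reach gives the robot as it stands.
- The arm moves only by the shell command python3 -m crank 'ROWS' [FORCE]. ROWS is JSON, a list of rows, each a list of 7 numbers: the shift along the tool's x, y, z in m, then the turn, a rotation vector about the tool's x, y, z in rad, then the gripper's target within -1 to 1 (fully open at 1, half-way at 0, shut at -1). In form: [[x, y, z, ax, ay, az, fingers], ...]. A call has 1 to 20 rows; each row shifts and turns the commanded pose from where the row before left it, along the tool's axes as they then stand; what a row does not reach is not made up. A row lasts 1/12 s, in which the tool goes at most 41.7 mm and 7.16 degrees, less where a joint would pass 70% of its speed; a pose out of reach is approached as far as the arm can. A call is refused whole if a number of a shift passes 0.0417 or a number of a turn 0.125, either way. A call with a gripper value outside its range is refused whole. The fingers move at their own pace and stop on an object; FORCE is the grip in N (left out, the last holds). Time passes only in rows, so rows that do not move let the fingers close. It gives the time, the measured TCP pose, the force and the opening at its end, in the units of the state.
- sense(): the state, without advancing time (a new reading comes with each control period).
- get_image(name): name is "side" or "top"; returns a dict with "image" (420x560x3 uint8, red, green, blue), "range_z" (420x560 float32, m along the optical axis (not along the pixel's ray), 0 where there is no reading), "mtx" (3x3 intrinsics, pixels), "dist" ([k1, k2, p1, p2, k3] as OpenCV has them; the pictures are not rectified), "rvec" (rotation vector, rad) and "tvec" (3), from world to camera coordinates, as OpenCV has them. Camera axes: x right, y down, z forward; pixel columns grow to the right and rows downward; lengths in m; the calibration is good to about 2 mm. A picture is of the moment at which its call begins.
- job_done(): hands the job in, once; it reports no verdict.
Trained networks look in a picture, given as the dict that the camera call returned (one of the last four; its "shot" number tells which), for a name from the list of things; names that differ only in an ending like _2 or _b are one class to them, and where a whole thing is asked for, a point or a joint stands for the part that bears it (a point fixed in the world has none). Each returns a list of dicts, best first, with "confidence" (0 to 1); they miss things now and then, are a little off and sometimes report something else, mostly with a low value. They report only what shows in the picture. A call takes as long as a camera call. They do not tell look-alikes from the thing itself.
- outline_of(picture, target): "pixels" (420x560 bool, what is visible of it).
- tip_of(picture, target): "location" ([x, y, z] in m, in world coordinates, good to about 4 mm: a listed point, or the origin of a listed thing).
The state is a dict: "time_s": time; "joints": joint angles; "qvel": joint speeds; "joint_efforts": joint torques, N m; "position": TCP position; "orientation": TCP orientation; "contact_force": force on the tool from outside, world axes, zero at the start; "wrist_torque": the same for the moment, N m; "grip_width": opening from 0.0 (shut) to 1.0 (fully open).
Only numpy, scipy, OpenCV 4.12 (cv2) and the standard library are available. Lean on these libraries where they do the work, as an engineer would, in place of code of your own. Each camera call takes 0.05 s, during which the arm holds its last target. There are 200 camera calls.

### The job

Lay out the four brass check weights on the grey tray ready for checking the electronic balance: one in the middle of each black pad, in order of size, with the largest on the pad nearest the balance and the smallest at the other end. Keep the weights upright and set each one down gently, never dropping it or tipping it over, and do not bump the balance.

Things in the scene. Friction and masses are not known exactly. Their poses are not given: they have to be found in the camera images.
- weight_500: largest brass check weight, 500 g: an upright cylinder 38 mm in diameter and 45 mm high, with a narrower neck and a lifting knob (27 mm wide) above it, 69 mm high in all; it stands loose on the bench. Origin: centre of its underside, z up
- weight_200: second largest brass check weight, 200 g: an upright cylinder 28 mm in diameter and 33 mm high, with a narrower neck and a lifting knob (20 mm wide) above it, 51 mm high in all; it stands loose on the bench. Origin: centre of its underside, z up
- weight_100: second smallest brass check weight, 100 g: an upright cylinder 22 mm in diameter and 27 mm high, with a narrower neck and a lifting knob (15 mm wide) above it, 41 mm high in all; it stands loose on the bench. Origin: centre of its underside, z up
- weight_50: smallest brass check weight, 50 g: an upright cylinder 18 mm in diameter and 21 mm high, with a narrower neck and a lifting knob (13 mm wide) above it, 32 mm high in all; it stands loose on the bench. Origin: centre of its underside, z up
- pad_a: one of four alike round black pads, 54 mm in diameter and 3 mm thick, fixed in a straight row, 72 mm apart, on the grey tray; which of the four it is along the row changes from start to start. Origin: centre of its underside, 8 mm above the bench, so its top is 11 mm above the bench
- pad_b: one of four alike round black pads, 54 mm in diameter and 3 mm thick, fixed in a straight row, 72 mm apart, on the grey tray; which of the four it is along the row changes from start to start. Origin: centre of its underside, 8 mm above the bench, so its top is 11 mm above the bench
- pad_c: one of four alike round black pads, 54 mm in diameter and 3 mm thick, fixed in a straight row, 72 mm apart, on the grey tray; which of the four it is along the row changes from start to start. Origin: centre of its underside, 8 mm above the bench, so its top is 11 mm above the bench
- pad_d: one of four alike round black pads, 54 mm in diameter and 3 mm thick, fixed in a straight row, 72 mm apart, on the grey tray; which of the four it is along the row changes from start to start. Origin: centre of its underside, 8 mm above the bench, so its top is 11 mm above the bench
- tray: fixed grey plate 84 mm by 300 mm, 8 mm thick, under the four pads. Origin: centre of its underside on the bench; y runs along the row, x across it, z up; pad centres lie at y = -108, -36, 36 and 108 mm. Things under 50 mm high lie among the weights; others, up to 190 mm, stand 30 mm or more beyond the far edge
- balance: fixed electronic balance, beside one end of the tray (left or right, changes from start to start; a grey-and-black pH meter with an electrode stand 220 mm high is at the other end): off-white housing 260 mm (x) by 190 mm (y), 58 mm high, display towards the robot, round steel pan with a blue inlay on top, 78 mm high in all. Origin: centre of its underside, z up
There are look-alikes about, which are no part of the job. What is shaped like the weight_200 but green, purple or red is not meant.

How it is judged:
By the outcome, as a careful person would: the job done as asked, in the order asked, and still so for the second after the job is handed in, with the robot touching nothing.
It also fails if it takes over 96 s, if anything falls off the work surface, if the arm or the gripper's body presses on something with over 40 N, if the wrist force passes 120 N, or if a joint passes its speed limit or range.

## Working session

There is one attempt and no reset: what is moved stays moved. The work goes in short steps, Python scripts to look and compute and a shell command to move; the robot and the scene stay as the last step left them, time stands still between calls to the robot, and variables do not carry over. Pictures are saved under pics/ and viewed, about 12 in all and at most 16, crops included, and the job is handed in when it is done.

```bash
mkdir -p pics; ls
cat > h.py <<'E'
import numpy as np, cv2
from workcell import *
def world(p,mask=None,uv=None):
    if uv is None:
        v,u=np.nonzero(mask); 
    else: u,v=np.array(uv).T.astype(int)
    z=p["range_z"][v,u]; ok=z>0; u,v,z=u[ok],v[ok],z[ok]
    n=cv2.undistortPoints(np.float32(np.c_[u,v])[:,None],p["mtx"],p["dist"])[:,0]
    c=np.c_[n*z[:,None],z]; R=cv2.Rodrigues(np.array(p["rvec"],float))[0]
    return (c-np.ravel(p["tvec"]))@R
def save(p,name): cv2.imwrite("pics/"+name,p["image"][:,:,::-1])
E
python3 - <<'E'
from h import *
s=sense();print({k:np.round(v,3).tolist() for k,v in s.items()},tip_reach)
t=get_image("top");save(t,"t0.png")
d=get_image("side");save(d,"s0.png")
for n in "weight_500 weight_200 weight_100 weight_50 pad_a tray balance".split():
    for nm,p in(("top",t),("side",d)):
        print(n,nm,[(np.round(r["location"],3).tolist(),round(r["confidence"],2)) for r in tip_of(p,n)])
E
```

```text
pics
{'time_s': 0.0, 'joints': [1.179, 0.131, 1.489, -0.0, 1.523, -0.085], 'qvel': [-0.001, 0.0, 0.0, -0.001, 0.001, -0.0], 'joint_efforts': [0.001, -56.94, -50.056, 0.0, 0.015, 0.0], 'position': [0.181, 0.571, 0.241], 'orientation': [[0.953, -0.001, 0.302], [-0.302, -0.002, 0.953], [-0.0, -1.0, -0.002]], 'contact_force': [0.607, -0.153, 0.216], 'wrist_torque': [-0.01, -0.046, 0.053], 'grip_width': 1.002} 0.011
weight_500 top [([0.433, 0.207, 0.001], 0.8), ([0.438, -0.236, -0.002], 0.62), ([0.442, -0.096, 0.003], 0.6), ([0.376, -0.321, 0.003], 0.56), ([0.488, 0.089, -0.004], 0.5), ([0.431, -0.176, 0.002], 0.46)]
weight_500 side [([0.441, -0.241, -0.0], 0.82), ([0.432, 0.211, -0.0], 0.78), ([0.381, -0.313, 0.001], 0.73), ([0.43, -0.177, -0.001], 0.57), ([0.451, -0.307, 0.002], 0.56), ([0.444, -0.093, -0.004], 0.45), ([0.485, 0.089, -0.003], 0.44)]
weight_200 top [([0.433, 0.207, 0.001], 0.8), ([0.438, -0.236, -0.002], 0.62), ([0.442, -0.096, 0.003], 0.6), ([0.376, -0.321, 0.003], 0.56), ([0.488, 0.089, -0.004], 0.5), ([0.431, -0.176, 0.002], 0.46)]
weight_200 side [([0.441, -0.241, -0
[... 853 characters left out ...]
ight_50 side [([0.441, -0.241, -0.0], 0.82), ([0.432, 0.211, -0.0], 0.78), ([0.381, -0.313, 0.001], 0.73), ([0.43, -0.177, -0.001], 0.57), ([0.451, -0.307, 0.002], 0.56), ([0.444, -0.093, -0.004], 0.45), ([0.485, 0.089, -0.003], 0.44)]
pad_a top [([0.64, 0.008, 0.01], 0.7), ([0.617, 0.155, 0.008], 0.67), ([0.649, -0.057, 0.013], 0.61), ([0.626, 0.08, 0.009], 0.58)]
pad_a side [([0.625, 0.084, 0.004], 0.7), ([0.647, -0.054, 0.011], 0.51), ([0.635, 0.013, 0.011], 0.48), ([0.619, 0.154, 0.014], 0.42)]
tray top [([0.634, 0.05, -0.0], 0.85), ([0.64, 0.01, 0.008], 0.53)]
tray side [([0.635, 0.044, 0.001], 0.85)]
balance top [([0.671, 0.43, -0.0], 0.71)]
balance side [([0.668, 0.428, 0.002], 0.72)]
```

View pics/t0.png

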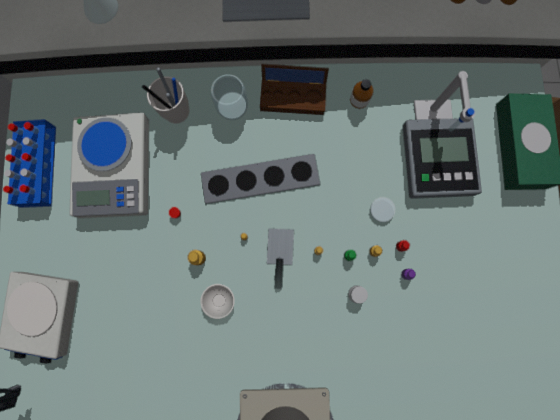

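View pics/s0.png

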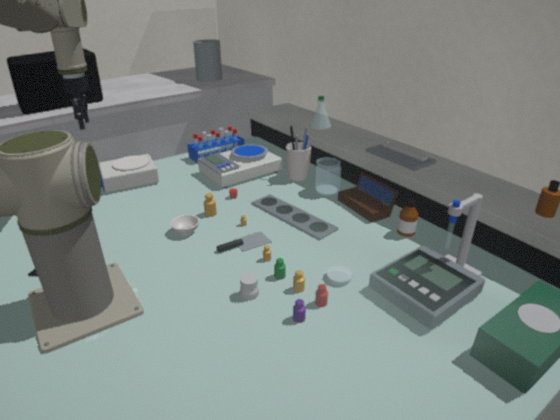

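The top view shows the balance on the left (108,165), so the largest weight goes on the left pad (218,185). The brass pieces are at (196,257), (244,236), (319,250) and (376,251). The green (350,255), red (403,245) and (175,212) and purple (408,274) pieces are look-alikes. Next I'll measure positions and heights.

Run:
```python
from h import *
t=get_image("top");d=get_image("side")
im=t["image"][205:305,150:430,::-1]
cv2.imwrite("pics/crop0.png",cv2.resize(im,None,fx=2.8,fy=2.8,interpolation=cv2.INTER_CUBIC))
for nm,p in(("top",t),("side",d)):
  for r in outline_of(p,"weight_500"):
    m=r["pixels"]; w=world(p,m); 
    hi=np.percentile(w[:,2],97); tp=w[w[:,2]>hi-0.006]
    v,u=np.nonzero(m); c=p["image"][m].mean(0).astype(int)
    print(nm,(int(u.mean()),int(v.mean())),"h",round(hi,4),"n",m.sum(),"med",np.round(np.median(w,0),4),"top",np.round((tp.min(0)+tp.max(0))/2,4)[:2],"rgb",c, round(r["confidence"],2))
  ps=[]
  for r in outline_of(p,"pad_a"):
    w=world(p,r["pixels"]);print(nm,"pad",np.round(w.mean(0),4),r["pixels"].sum(), round(r["confidence"],2))
```

```text
top (402, 245) h 0.055 n 141 med [ 0.4474 -0.3012  0.0355] top [ 0.4483 -0.3051] rgb [109  39  37] 0.68
top (318, 250) h 0.0444 n 74 med [ 0.4398 -0.094   0.03  ] top [ 0.4418 -0.0964] rgb [124 107  65] 0.53
top (349, 254) h 0.0549 n 111 med [ 0.4281 -0.1688  0.0362] top [ 0.4306 -0.1715] rgb [33 94 51] 0.45
top (408, 273) h 0.0536 n 148 med [ 0.3773 -0.3106  0.0362] top [ 0.3781 -0.3154] rgb [ 78  58 100] 0.42
top pad [ 0.6454 -0.061   0.0122] 338 0.82
top pad [0.6357 0.0113 0.0119] 324 0.76
top pad [0.6149 0.153  0.0119] 363 0.73
top pad [0.6263 0.0816 0.0121] 330 0.58
side (321, 295) h 0.051 n 251 med [ 0.4435 -0.3129  0.0295] top [ 0.4483 -0.3076] rgb [129  88  86] 0.83
side (279, 268) h 0.0517 n 212 med [ 0.4245 -0.1797  0.0297] top [ 0.4302 -0.174 ] rgb [ 64 111  79] 0.73
side (298, 311) h 0.0508 n 271 med [ 0.3731 -0.3225  0.0304] top [ 0.3775 -0.3173] rgb [ 92  78 116] 0.7
side (209, 205) h 0.07 n 242 med [0.4287 0.1952 0.0366] top [0.4308 0.2017] rgb [132 115  75] 0.58
side (298, 281) h 0.0517 n 223 med [ 0.4329 -0.2445  0.029 ] top [ 0.4365 -0.2391] rgb [138 122  85] 0.54
side (243, 220) h 0.0327 n 58 med [0.4815 0.0848 0.0166] top [0.4834 0.0873] rgb [137 124  88] 0.48
side pad [ 0.6479 -0.0616  0.0111] 152 0.7
side pad [0.6267 0.0805 0.0114] 109 0.65
side pad [ 0.4341 -0.2424  0.0276] 232 0.58
side pad [0.6398 0.0102 0.0117] 118 0.49
side pad [0.6166 0.1535 0.0114] 105 0.42
```

View pics/crop0.png

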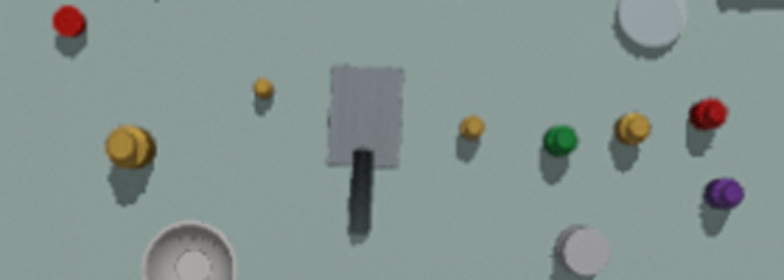

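Heights and colours agree. In the crop, 500 is at (130,147), 50 at (263,88) (32 mm high), 100 at (472,127) (about 42 mm) and 200 at (632,128); all four are brass. I'll turn the jaws to tray-x, which clears the neighbouring pieces, and refine the positions at the same time.

```bash
python3 -m crank '[[0,0,0,0,0.1247,0,1],[0,0,0,0,0.1247,0,1],[0,0,0,0,0.1247,0,1],[0,0,0,0,0.1247,0,1],[0,0,0,0,0.1247,0,1],[0,0,0,0,0.1247,0,1],[0,0,0,0,0.1247,0,1],[0,0,0,0,0.1247,0,1],[0,0,0,0,0.1247,0,1],[0,0,0,0,0,0,1],[0,0,0,0,0,0,1]]' 40
cat >> h.py <<'E'
G={"weight_500":(.431,.202,.069,.0135),"weight_200":(.437,-.239,.051,.010),"weight_100":(.4415,-.095,.041,.0075),"weight_50":(.484,.088,.032,.0065)}
PAD=[(.6163,.1529),(.6265,.0816),(.6368,.0104),(.6471,-.0609)]
A=np.array([.143,-.990]);B=np.array([.990,.143])
def find(p,n,g=None):
    """knob centre: pixel centroid of brass points above knob's lower edge, by depth"""
    x,y,h,r=G[n]
    if g is not None: x,y=g[:2]
    zoff=g[2] if g is not None else 0
    hsv=cv2.cvtColor(p["image"],cv2.COLOR_RGB2HSV)
    m=(abs(hsv[...,0].astype(int)-22)<12)&(hsv[...,1]>70)
    w=world(p,m&(p["range_z"]>0))
    k=(np.hypot(w[:,0]-x,w[:,1]-y)<.03)
    w=w[k]; tp=w[w[:,2]>h+zoff-.004]
    if len(tp)<3: return None
    return np.r_[tp.mean(0),len(tp)]
def go(q):
    s=sense();R=np.array(s["orientation"]);d=R.T@(np.array(q)-s["position"]);return np.round(d*1000,1)
E
python3 - <<'E'
from h import *
s=sense();print(np.round(s["orientation"],3).tolist())
t=get_image("top");d=get_image("side")
for n in G:
  for p in(t,d):
    f=find(p,n);print(n,None if f is None else np.round(f,4))
print("to 500 above",go((.431,.203,.16)))
E
```

```text
time_s: 2.02
position: [0.1812, 0.572, 0.2423]
orientation: [[0.145, -0.0, 0.989], [-0.989, 0.0, 0.145], [-0.0, -1.0, -0.0]]
contact_force: [0.2, 0.3, -0.5]
grip_width: 0.999
[[0.145, -0.0, 0.989], [-0.989, 0.0, 0.145], [-0.0, -1.0, -0.0]]
weight_500 [4.334e-01 2.058e-01 6.940e-02 9.100e+01]
weight_500 [ 0.4325  0.2022  0.0683 25.    ]
weight_200 [ 0.4386 -0.2361  0.052  49.    ]
weight_200 [ 0.4369 -0.2397  0.0501 34.    ]
weight_100 [ 0.441  -0.0963  0.0412 30.    ]
weight_100 [ 0.4423 -0.0984  0.0407 12.    ]
weight_50 [ 0.4815  0.089   0.0333 20.    ]
weight_50 [0.4828 0.0862 0.0309 7.    ]
to 500 above [401.4  82.3 193.6]
```

```bash
python3 -m crank '[[0.0334,0.005,0.0163,0,0,0,1],[0.0334,0.005,0.0163,0,0,0,1],[0.0334,0.005,0.0163,0,0,0,1],[0.0334,0.005,0.0163,0,0,0,1],[0.0334,0.005,0.0163,0,0,0,1],[0.0334,0.005,0.0163,0,0,0,1],[0.0334,0.005,0.0163,0,0,0,1],[0.0334,0.005,0.0163,0,0,0,1],[0.0334,0.005,0.0163,0,0,0,1],[0.0334,0.005,0.0163,0,0,0,1],[0.0334,0.005,0.0163,0,0,0,1],[0.0334,0.005,0.0163,0,0,0,1],[0,0,0,0,0,0,1],[0,0,0,0,0,0,1]]'
python3 - <<'E'
from h import *
print("to grasp",go((.433,.204,.035)))
t=get_image("side");save(t,"s1.png")
E
```

```text
time_s: 3.28
position: [0.4321, 0.2012, 0.182]
orientation: [[0.14, -0.001, 0.99], [-0.99, -0.0, 0.14], [0.0, -1.0, -0.001]]
contact_force: [0.1, 0.8, -0.0]
grip_width: 0.998
to grasp [ -2.7 147.    1.4]
```

View pics/s1.png

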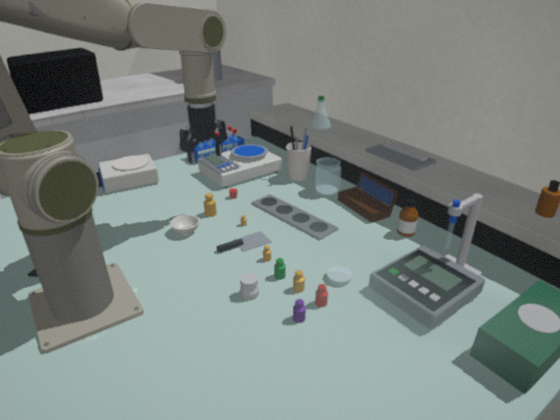

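The gripper (205,130) is hanging above the 500 g weight (210,205). Descending.

```bash
python3 -m crank '[[-0.0027,0.02,0.0014,0,0,0,1],[0,0.025,0,0,0,0,1],[0,0.025,0,0,0,0,1],[0,0.025,0,0,0,0,1],[0,0.02,0,0,0,0,1],[0,0.015,0,0,0,0,1],[0,0.015,0,0,0,0,1],[0,0.01,0,0,0,0,1],[0,0,0,0,0,0,1],[0,0,0,0,0,0,1]]'
python3 -m crank '[[0,0,0,0,0,0,0.3],[0,0,0,0,0,0,0.1],[0,0,0,0,0,0,-0.1],[0,0,0,0,0,0,-0.3],[0,0,0,0,0,0,-0.5],[0,0,0,0,0,0,-0.7],[0,0,0,0,0,0,-1],[0,0,0,0,0,0,-1],[0,0,0,0,0,0,-1],[0,0,0,0,0,0,-1],[0,0,0,0,0,0,-1],[0,0,0,0,0,0,-1]]' 40
```

```text
time_s: 4.17
position: [0.4318, 0.2065, 0.0273]
orientation: [[0.143, -0.001, 0.99], [-0.99, -0.0, 0.143], [0.0, -1.0, -0.001]]
contact_force: [0.2, 0.5, 0.3]
grip_width: 0.998
time_s: 5.17
position: [0.4333, 0.206, 0.0284]
orientation: [[0.141, 0.002, 0.99], [-0.99, 0.001, 0.141], [-0.0, -1.0, 0.002]]
contact_force: [-1.4, 0.1, 6.1]
grip_width: 0.432
```

```bash
python3 -m crank '[[0,-0.005,0,0,0,0,-1],[0,-0.01,0,0,0,0,-1],[0,-0.015,0,0,0,0,-1],[0,-0.015,0,0,0,0,-1],[0,-0.015,0,0,0,0,-1],[0,-0.01,0,0,0,0,-1],[0,0,0,0,0,0,-1],[0,0,0,0,0,0,-1]]'
python3 - <<'E'
from h import *
print("to pad",go((*PAD[0],.0394)))
for p in (get_image("top"),get_image("side")):
  f=find(p,"weight_500",(.433,.204,.07)); print(f)
E
```

```text
time_s: 5.83
position: [0.4327, 0.2058, 0.0977]
orientation: [[0.141, 0.001, 0.99], [-0.99, 0.0, 0.141], [-0.0, -1.0, 0.001]]
contact_force: [-0.4, -1.1, -5.4]
grip_width: 0.431
to pad [ 78.3  58.5 174.2]
None
[ 0.43164987  0.20019114  0.13762932 21.        ]
```

```bash
python3 -m crank '[[0.0096,0,0.0218,0,0,0,-1],[0.0096,0,0.0218,0,0,0,-1],[0.0096,0,0.0218,0,0,0,-1],[0.0096,0,0.0218,0,0,0,-1],[0.0096,0,0.0218,0,0,0,-1],[0.0096,0,0.0218,0,0,0,-1],[0.0096,0,0.0218,0,0,0,-1],[0.0096,0,0.0218,0,0,0,-1],[0,0,0,0,0,0,-1],[0,0,0,0,0,0,-1],[0,0,0,0,0,0,-1]]'
python3 - <<'E'
from h import *
print("to pad",go((*PAD[0],.0394)))
t=get_image("top");save(t,"t2.png")
for p in (t,get_image("side")):
  print([np.round(world(p,r["pixels"]).mean(0),4) for r in outline_of(p,"pad_a")])
  f=find(p,"weight_500",(.616,.153,.06)); print(f)
E
```

```text
time_s: 6.85
position: [0.6146, 0.1542, 0.0954]
orientation: [[0.141, -0.003, 0.99], [-0.99, -0.0, 0.141], [-0.0, -1.0, -0.003]]
contact_force: [-0.1, -1.1, -5.1]
grip_width: 0.429
to pad [ 1.5 56.   1.7]
[array([0.6266, 0.0821, 0.0118]), array([0.636 , 0.0101, 0.012 ]), array([ 0.6462, -0.0612,  0.0122])]
None
[array([0.6174, 0.1538, 0.0115]), array([ 0.6465, -0.0613,  0.0115])]
[ 0.61317014  0.14676313  0.13338098 36.        ]
```

```bash
python3 -m crank '[[0,0.01,0.0017,0,0,0,-1],[0,0.012,0,0,0,0,-1],[0,0.012,0,0,0,0,-1],[0,0.008,0,0,0,0,-1],[0,0.004,0,0,0,0,-1],[0,0.002,0,0,0,0,-1],[0,0.002,0,0,0,0,-1],[0,0.002,0,0,0,0,-1],[0,0.001,0,0,0,0,-1],[0,0.001,0,0,0,0,-1],[0,0,0,0,0,0,-1],[0,0,0,0,0,0,-1]]'
```

```text
time_s: 8.05
position: [0.6178, 0.1546, 0.0436]
orientation: [[0.141, 0.0, 0.99], [-0.99, 0.0, 0.141], [-0.0, -1.0, 0.0]]
contact_force: [-0.1, -0.1, -4.8]
grip_width: 0.432
```

```bash
python3 -m crank '[[0,0.001,0,0,0,0,-1],[0,0.001,0,0,0,0,-1],[0,0.001,0,0,0,0,-1],[0,0,0,0,0,0,-1],[0,0,0,0,0,0,-1]]'
```

```text
time_s: 8.47
position: [0.6175, 0.1545, 0.0401]
orientation: [[0.141, -0.0, 0.99], [-0.99, -0.0, 0.141], [0.0, -1.0, -0.0]]
contact_force: [-1.7, -0.8, -4.7]
grip_width: 0.425
```

```bash
python3 -m crank '[[0,0.0005,0,0,0,0,-1],[0,0.0005,0,0,0,0,-1],[0,0,0,0,0,0,-1],[0,0,0,0,0,0,-1]]'
```

```text
time_s: 8.8
position: [0.6177, 0.1546, 0.0395]
orientation: [[0.141, 0.0, 0.99], [-0.99, 0.0, 0.141], [0.0, -1.0, 0.0]]
contact_force: [-0.6, -0.3, -2.8]
grip_width: 0.432
```

```bash
python3 -m crank '[[0,0.0007,0,0,0,0,-1],[0,0,0,0,0,0,-1],[0,0,0,0,0,0,-0.2],[0,0,0,0,0,0,-0.1],[0,0,0,0,0,0,0],[0,0,0,0,0,0,0.2],[0,0,0,0,0,0,0.5],[0,0,0,0,0,0,1],[0,0,0,0,0,0,1],[0,0,0,0,0,0,1],[0,0,0,0,0,0,1],[0,0,0,0,0,0,1]]'
python3 -m crank '[[0,-0.01,0,0,0,0,1],[0,-0.02,0,0,0,0,1],[0,-0.025,0,0,0,0,1],[0,-0.025,0,0,0,0,1],[0,-0.025,0,0,0,0,1],[0,0,0,0,0,0,1],[0,0,0,0,0,0,1]]'
python3 - <<'E'
from h import *
print("to 50",go((.482,.088,.015)), "to 100",go((.4417,-.097,.02)),"to 200",go((.438,-.238,.02)))
for p in (get_image("top"),get_image("side")):
  print([np.round(world(p,r["pixels"]).mean(0),4) for r in outline_of(p,"pad_a")])
  f=find(p,"weight_500",(.616,.153,.011)); print(f)
E
```

```text
time_s: 9.8
position: [0.6176, 0.1545, 0.0386]
orientation: [[0.141, -0.0, 0.99], [-0.99, -0.0, 0.141], [0.0, -1.0, -0.0]]
contact_force: [-0.9, -1.1, 0.5]
grip_width: 1.003
time_s: 10.38
position: [0.6194, 0.1549, 0.147]
orientation: [[0.141, 0.005, 0.99], [-0.99, 0.001, 0.141], [-0.0, -1.0, 0.005]]
contact_force: [-0.3, -0.6, 1.0]
grip_width: 0.998
to 50 [  46.8  131.3 -146.2] to 100 [ 224.2  125.9 -212.2] to 200 [ 363.3  125.7 -235.8]
[array([ 0.645 , -0.0614,  0.0122]), array([0.6357, 0.0107, 0.012 ]), array([0.6256, 0.0813, 0.0122]), array([ 0.4406, -0.0941,  0.0315]), array([0.4801, 0.0874, 0.0232])]
None
[array([ 0.6478, -0.062 ,  0.0114]), array([0.6269, 0.0805, 0.0115])]
[ 0.61644733  0.15116125  0.07976724 24.        ]
```

500 is down and centred on its pad. Next is the 200 g weight.

```bash
python3 -m crank '[[0.0303,0,-0.0197,0,0,0,1],[0.0303,0,-0.0197,0,0,0,1],[0.0303,0,-0.0197,0,0,0,1],[0.0303,0,-0.0197,0,0,0,1],[0.0303,0,-0.0197,0,0,0,1],[0.0303,0,-0.0197,0,0,0,1],[0.0303,0,-0.0197,0,0,0,1],[0.0303,0,-0.0197,0,0,0,1],[0.0303,0,-0.0197,0,0,0,1],[0.0303,0,-0.0197,0,0,0,1],[0.0303,0,-0.0197,0,0,0,1],[0.0303,0,-0.0197,0,0,0,1],[0,0,0,0,0,0,1],[0,0,0,0,0,0,1],[0,0,0,0,0,0,1]]'
python3 - <<'E'
from h import *
print("to 200",go((.438,-.238,.022)))
t=get_image("side");save(t,"s3.png")
E
```

```text
time_s: 11.83
position: [0.4345, -0.2383, 0.1427]
orientation: [[0.14, -0.001, 0.99], [-0.99, 0.001, 0.14], [-0.002, -1.0, -0.001]]
contact_force: [0.3, 0.4, -0.1]
grip_width: 1.004
to 200 [  0.4 120.7   3.6]
```

View pics/s3.png

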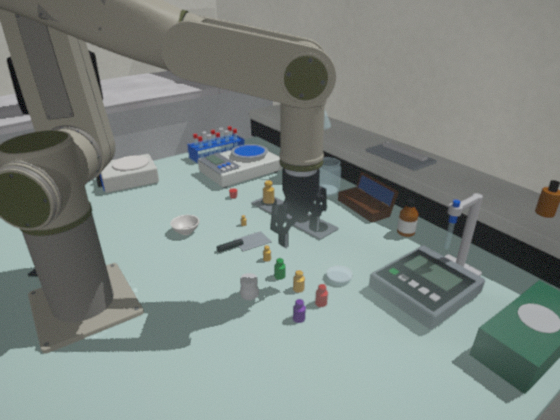

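500 stands upright on the left pad (268,192). The gripper is above the 200 g weight (299,281).

```bash
python3 -m crank '[[0,0.015,0.0036,0,0,0,1],[0,0.02,0,0,0,0,1],[0,0.02,0,0,0,0,1],[0,0.02,0,0,0,0,1],[0,0.018,0,0,0,0,1],[0,0.015,0,0,0,0,1],[0,0.012,0,0,0,0,1],[0,0,0,0,0,0,1],[0,0,0,0,0,0,1]]'
python3 -m crank '[[0,0,0,0,0,0,0.3],[0,0,0,0,0,0,0.1],[0,0,0,0,0,0,-0.1],[0,0,0,0,0,0,-0.3],[0,0,0,0,0,0,-0.5],[0,0,0,0,0,0,-0.7],[0,0,0,0,0,0,-1],[0,0,0,0,0,0,-1],[0,0,0,0,0,0,-1],[0,0,0,0,0,0,-1],[0,0,0,0,0,0,-1],[0,0,0,0,0,0,-1]]' 30
python3 -m crank '[[0,-0.005,0,0,0,0,-1],[0,-0.01,0,0,0,0,-1],[0,-0.015,0,0,0,0,-1],[0,-0.015,0,0,0,0,-1],[0,-0.02,0,0,0,0,-1],[0,-0.015,0,0,0,0,-1],[0,0,0,0,0,0,-1],[0,0,0,0,0,0,-1]]'
python3 - <<'E'
from h import *
print("to pad",go((*PAD[1],.033)))
E
```

```text
time_s: 12.63
position: [0.4384, -0.2371, 0.0231]
orientation: [[0.143, -0.001, 0.99], [-0.99, 0.001, 0.143], [-0.001, -1.0, -0.001]]
contact_force: [0.4, -0.6, -0.4]
grip_width: 1.003
time_s: 13.63
position: [0.4389, -0.2386, 0.0244]
orientation: [[0.141, 0.001, 0.99], [-0.99, -0.001, 0.141], [0.001, -1.0, 0.001]]
contact_force: [-0.6, 0.5, 6.4]
grip_width: 0.308
time_s: 14.3
position: [0.4392, -0.2388, 0.1048]
orientation: [[0.141, 0.002, 0.99], [-0.99, -0.002, 0.141], [0.002, -1.0, 0.002]]
contact_force: [-0.1, 0.2, -2.7]
grip_width: 0.316
to pad [-290.9   71.7  230.5]
```

```bash
python3 -m crank '[[-0.0242,0,0.0192,0,0,0,-1],[-0.0242,0,0.0192,0,0,0,-1],[-0.0242,0,0.0192,0,0,0,-1],[-0.0242,0,0.0192,0,0,0,-1],[-0.0242,0,0.0192,0,0,0,-1],[-0.0242,0,0.0192,0,0,0,-1],[-0.0242,0,0.0192,0,0,0,-1],[-0.0242,0,0.0192,0,0,0,-1],[-0.0242,0,0.0192,0,0,0,-1],[-0.0242,0,0.0192,0,0,0,-1],[-0.0242,0,0.0192,0,0,0,-1],[-0.0242,0,0.0192,0,0,0,-1],[0,0,0,0,0,0,-1],[0,0,0,0,0,0,-1],[0,0,0,0,0,0,-1]]'
python3 - <<'E'
from h import *
print("to pad",go((*PAD[1],.0350)))
p=get_image("side");print(find(p,"weight_200",(.6265,.08,.08)))
E
```

```text
time_s: 15.55
position: [0.6243, 0.0815, 0.1017]
orientation: [[0.142, -0.003, 0.99], [-0.99, -0.001, 0.142], [0.0, -1.0, -0.003]]
contact_force: [0.1, 0.5, -2.0]
grip_width: 0.311
to pad [ 0.2 66.7  2.4]
[0.62556622 0.07847988 0.12944496 8.        ]
```

```bash
python3 -m crank '[[0,0.01,0.0024,0,0,0,-1],[0,0.014,0,0,0,0,-1],[0,0.014,0,0,0,0,-1],[0,0.01,0,0,0,0,-1],[0,0.006,0,0,0,0,-1],[0,0.003,0,0,0,0,-1],[0,0.002,0,0,0,0,-1],[0,0.002,0,0,0,0,-1],[0,0.001,0,0,0,0,-1],[0,0,0,0,0,0,-1],[0,0,0,0,0,0,-1],[0,0,0,0,0,0,-1]]'
```

```text
time_s: 16.6
position: [0.6283, 0.0821, 0.0421]
orientation: [[0.141, 0.001, 0.99], [-0.99, 0.0, 0.141], [0.0, -1.0, 0.001]]
contact_force: [-0.3, -0.1, -2.5]
grip_width: 0.316
```

```bash
python3 -m crank '[[0,0.002,-0.0015,0,0,0,-1],[0,0.001,0,0,0,0,-1],[0,0.001,0,0,0,0,-1],[0,0.001,0,0,0,0,-1],[0,0.0007,0,0,0,0,-1],[0,0,0,0,0,0,-1],[0,0,0,0,0,0,-1]]'
```

```text
time_s: 17.18
position: [0.6264, 0.0818, 0.0358]
orientation: [[0.141, -0.0, 0.99], [-0.99, -0.0, 0.141], [-0.0, -1.0, -0.0]]
contact_force: [0.2, 0.2, -2.1]
grip_width: 0.31
```

```bash
python3 -m crank '[[0,0.0006,0,0,0,0,-1],[0,0.0006,0,0,0,0,-1],[0,0,0,0,0,0,-1],[0,0,0,0,0,0,-1]]'
```

```text
time_s: 17.52
position: [0.6267, 0.0819, 0.0355]
orientation: [[0.141, 0.0, 0.99], [-0.99, -0.0, 0.141], [0.0, -1.0, 0.0]]
contact_force: [-3.9, -0.0, 5.9]
grip_width: 0.311
```

Contact is confirmed. Releasing, retreating, and checking.

```bash
python3 -m crank '[[0,0,0,0,0,0,-1],[0,0,0,0,0,0,-0.45],[0,0,0,0,0,0,-0.35],[0,0,0,0,0,0,-0.2],[0,0,0,0,0,0,0],[0,0,0,0,0,0,0.5],[0,0,0,0,0,0,1],[0,0,0,0,0,0,1],[0,0,0,0,0,0,1],[0,0,0,0,0,0,1],[0,0,0,0,0,0,1]]'
python3 -m crank '[[0,-0.01,0,0,0,0,1],[0,-0.02,0,0,0,0,1],[0,-0.025,0,0,0,0,1],[0,-0.025,0,0,0,0,1],[0,-0.01,0,0,0,0,1],[0,0,0,0,0,0,1],[0,0,0,0,0,0,1]]'
python3 - <<'E'
from h import *
print("to 100",go((.4417,-.097,.02)))
p=get_image("side");print(find(p,"weight_200",(.6265,.08,.011)),find(p,"weight_500",(.616,.153,.011)))
E
```

```text
time_s: 18.43
position: [0.6264, 0.0819, 0.0346]
orientation: [[0.141, -0.0, 0.99], [-0.99, 0.0, 0.141], [-0.0, -1.0, -0.0]]
contact_force: [0.1, -0.3, -0.2]
grip_width: 0.998
time_s: 19.02
position: [0.6269, 0.0819, 0.1252]
orientation: [[0.141, 0.001, 0.99], [-0.99, 0.0, 0.141], [0.0, -1.0, 0.001]]
contact_force: [-0.1, 0.5, -0.5]
grip_width: 0.998
to 100 [ 150.9  104.9 -208.7]
[ 0.62453007  0.07951673  0.06128965 12.        ] [ 0.61668118  0.15149084  0.08000984 23.        ]
```

```bash
python3 -m crank '[[0.0168,0,-0.0232,0,0,0,1],[0.0168,0,-0.0232,0,0,0,1],[0.0168,0,-0.0232,0,0,0,1],[0.0168,0,-0.0232,0,0,0,1],[0.0168,0,-0.0232,0,0,0,1],[0.0168,0,-0.0232,0,0,0,1],[0.0168,0,-0.0232,0,0,0,1],[0.0168,0,-0.0232,0,0,0,1],[0.0168,0,-0.0232,0,0,0,1],[0,0,0,0,0,0,1],[0,0,0,0,0,0,1],[0,0,0,0,0,0,1]]'
python3 - <<'E'
from h import *
print("to 100",go((.4417,-.097,.019)))
E
```

```text
time_s: 20.07
position: [0.4405, -0.097, 0.1235]
orientation: [[0.14, -0.002, 0.99], [-0.99, 0.001, 0.14], [-0.001, -1.0, -0.002]]
contact_force: [0.1, 0.4, 0.3]
grip_width: 1.002
to 100 [  0.3 104.5   1.3]
```

```bash
python3 -m crank '[[0,0.015,0.0005,0,0,0,1],[0,0.02,0,0,0,0,1],[0,0.02,0,0,0,0,1],[0,0.02,0,0,0,0,1],[0,0.015,0,0,0,0,1],[0,0.009,0,0,0,0,1],[0,0.005,0,0,0,0,1],[0,0,0,0,0,0,1],[0,0,0,0,0,0,1]]'
python3 -m crank '[[0,0,0,0,0,0,0.3],[0,0,0,0,0,0,0.1],[0,0,0,0,0,0,-0.1],[0,0,0,0,0,0,-0.3],[0,0,0,0,0,0,-0.5],[0,0,0,0,0,0,-0.7],[0,0,0,0,0,0,-1],[0,0,0,0,0,0,-1],[0,0,0,0,0,0,-1],[0,0,0,0,0,0,-1],[0,0,0,0,0,0,-1],[0,0,0,0,0,0,-1]]' 25
python3 -m crank '[[0,-0.005,0,0,0,0,-1],[0,-0.01,0,0,0,0,-1],[0,-0.015,0,0,0,0,-1],[0,-0.015,0,0,0,0,-1],[0,-0.02,0,0,0,0,-1],[0,-0.01,0,0,0,0,-1],[0,0,0,0,0,0,-1],[0,0,0,0,0,0,-1]]'
python3 - <<'E'
from h import *
print("to pad",go((*PAD[2],.031)))
E
```

```text
time_s: 20.82
position: [0.4421, -0.097, 0.021]
orientation: [[0.142, 0.0, 0.99], [-0.99, 0.0, 0.142], [-0.0, -1.0, 0.0]]
contact_force: [-0.1, -0.4, -0.3]
grip_width: 1.0
time_s: 21.82
position: [0.4419, -0.0974, 0.0211]
orientation: [[0.141, 0.0, 0.99], [-0.99, -0.0, 0.141], [0.0, -1.0, 0.0]]
contact_force: [-1.7, 0.1, 6.3]
grip_width: 0.239
time_s: 22.48
position: [0.4422, -0.0974, 0.0963]
orientation: [[0.141, 0.002, 0.99], [-0.99, -0.001, 0.141], [0.001, -1.0, 0.002]]
contact_force: [-0.0, 0.1, -0.6]
grip_width: 0.24
to pad [-79.3  65.5 207.8]
```

```bash
python3 -m crank '[[-0.0099,0,0.0255,0,0,0,-1],[-0.0099,0,0.0255,0,0,0,-1],[-0.0099,0,0.0255,0,0,0,-1],[-0.0099,0,0.0255,0,0,0,-1],[-0.0099,0,0.0255,0,0,0,-1],[-0.0099,0,0.0255,0,0,0,-1],[-0.0099,0,0.0255,0,0,0,-1],[-0.0099,0,0.0255,0,0,0,-1],[0,0,0,0,0,0,-1],[0,0,0,0,0,0,-1],[0,0,0,0,0,0,-1]]'
python3 -m crank '[[0,0.01,0.002,0,0,0,-1],[0,0.013,0,0,0,0,-1],[0,0.013,0,0,0,0,-1],[0,0.009,0,0,0,0,-1],[0,0.006,0,0,0,0,-1],[0,0.003,0,0,0,0,-1],[0,0.002,0,0,0,0,-1],[0,0.001,0,0,0,0,-1],[0,0,0,0,0,0,-1],[0,0,0,0,0,0,-1],[0,0,0,0,0,0,-1]]'
python3 - <<'E'
from h import *
print("to pad",go((*PAD[2],.032)))
E
```

```text
time_s: 23.4
position: [0.631, 0.0099, 0.0937]
orientation: [[0.142, -0.003, 0.99], [-0.99, -0.0, 0.142], [-0.0, -1.0, -0.003]]
contact_force: [-0.7, -0.0, -1.8]
grip_width: 0.24
time_s: 24.32
position: [0.6349, 0.0103, 0.0394]
orientation: [[0.141, 0.001, 0.99], [-0.99, -0.0, 0.141], [0.0, -1.0, 0.001]]
contact_force: [0.6, -0.1, -1.5]
grip_width: 0.245
to pad [0.1 7.4 1.9]
```

```bash
python3 -m crank '[[0,0.002,0.0019,0,0,0,-1],[0,0.002,0,0,0,0,-1],[0,0.001,0,0,0,0,-1],[0,0.001,0,0,0,0,-1],[0,0.0006,0,0,0,0,-1],[0,0,0,0,0,0,-1],[0,0,0,0,0,0,-1]]'
```

```text
time_s: 24.9
position: [0.6363, 0.0105, 0.0323]
orientation: [[0.141, 0.0, 0.99], [-0.99, -0.0, 0.141], [0.0, -1.0, 0.0]]
contact_force: [-0.8, 0.1, 2.0]
grip_width: 0.245
```

```bash
python3 -m crank '[[0,0.0006,0,0,0,0,-1],[0,0.0006,0,0,0,0,-1],[0,0,0,0,0,0,-1],[0,0,0,0,0,0,-1]]'
```

```text
time_s: 25.23
position: [0.6365, 0.0105, 0.0322]
orientation: [[0.141, 0.0, 0.99], [-0.99, -0.0, 0.141], [0.0, -1.0, 0.0]]
contact_force: [-4.9, -0.1, 10.6]
grip_width: 0.238
```

```bash
python3 -m crank '[[0,-0.0006,0,0,0,0,-1],[0,0,0,0,0,0,-1],[0,0,0,0,0,0,-0.6],[0,0,0,0,0,0,-0.5],[0,0,0,0,0,0,-0.35],[0,0,0,0,0,0,-0.1],[0,0,0,0,0,0,0.5],[0,0,0,0,0,0,1],[0,0,0,0,0,0,1],[0,0,0,0,0,0,1],[0,0,0,0,0,0,1],[0,0,0,0,0,0,1]]'
python3 -m crank '[[0,-0.01,0,0,0,0,1],[0,-0.02,0,0,0,0,1],[0,-0.025,0,0,0,0,1],[0,-0.025,0,0,0,0,1],[0,-0.01,0,0,0,0,1],[0,0,0,0,0,0,1],[0,0,0,0,0,0,1]]'
python3 - <<'E'
from h import *
print("to 50",go((.482,.088,.016)))
p=get_image("side");save(p,"s4.png")
print(find(p,"weight_100",(.6368,.01,.011)))
for q in (p,get_image("top")): print(find(q,"weight_50"))
E
```

```text
time_s: 26.23
position: [0.6362, 0.0105, 0.0314]
orientation: [[0.141, -0.0, 0.99], [-0.99, -0.0, 0.141], [0.0, -1.0, -0.0]]
contact_force: [-0.1, 0.1, -0.0]
grip_width: 1.003
time_s: 26.82
position: [0.6367, 0.0105, 0.122]
orientation: [[0.141, 0.002, 0.99], [-0.99, -0.0, 0.141], [0.0, -1.0, 0.001]]
contact_force: [-0.0, -0.8, -0.1]
grip_width: 1.0
to 50 [ -98.6  105.7 -142.3]
[6.34061980e-01 8.54022173e-03 5.13344793e-02 1.00000000e+01]
[0.48184662 0.08588167 0.03030529 5.        ]
None
```

View pics/s4.png

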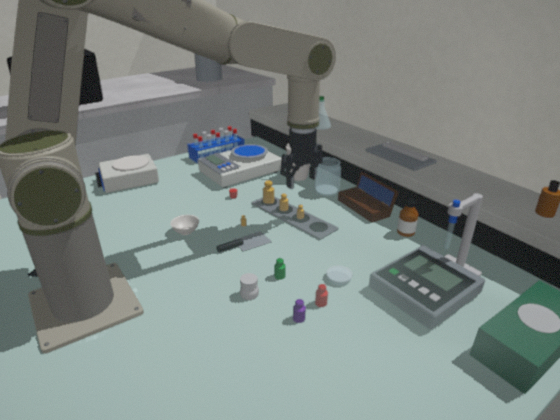

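Three weights stand on their pads at (268,193), (284,204) and (301,212). Now the 50 g at (243,220).

```bash
python3 -m crank '[[-0.0141,0,-0.0203,0,0,0,1],[-0.0141,0,-0.0203,0,0,0,1],[-0.0141,0,-0.0203,0,0,0,1],[-0.0141,0,-0.0203,0,0,0,1],[-0.0141,0,-0.0203,0,0,0,1],[-0.0141,0,-0.0203,0,0,0,1],[-0.0141,0,-0.0203,0,0,0,1],[0,0,0,0,0,0,1],[0,0,0,0,0,0,1],[0,0,0,0,0,0,1]]'
python3 -m crank '[[0,0.015,0,0,0,0,1],[0,0.02,0,0,0,0,1],[0,0.02,0,0,0,0,1],[0,0.02,0,0,0,0,1],[0,0.012,0,0,0,0,1],[0,0.009,0,0,0,0,1],[0,0.005,0,0,0,0,1],[0,0,0,0,0,0,1],[0,0,0,0,0,0,1]]'
python3 - <<'E'
from h import *
print("to 50",go((.482,.088,.018)))
E
```

```text
time_s: 27.75
position: [0.4814, 0.088, 0.1206]
orientation: [[0.142, -0.001, 0.99], [-0.99, -0.0, 0.142], [0.0, -1.0, -0.001]]
contact_force: [0.3, 0.1, 0.6]
grip_width: 1.003
time_s: 28.5
position: [0.4822, 0.0881, 0.021]
orientation: [[0.141, 0.0, 0.99], [-0.99, 0.0, 0.141], [0.0, -1.0, 0.0]]
contact_force: [1.2, 0.2, 0.3]
grip_width: 1.001
to 50 [ 0.1  3.  -0.2]
```

```bash
python3 -m crank '[[0,0.001,0,0,0,0,0.3],[0,0,0,0,0,0,0.1],[0,0,0,0,0,0,-0.1],[0,0,0,0,0,0,-0.3],[0,0,0,0,0,0,-0.46],[0,0,0,0,0,0,-0.46],[0,0,0,0,0,0,-0.46],[0,0,0,0,0,0,-0.46]]' 25
```

```text
time_s: 29.17
position: [0.4816, 0.0882, 0.0195]
orientation: [[0.141, 0.0, 0.99], [-0.99, 0.0, 0.141], [-0.0, -1.0, 0.0]]
contact_force: [-0.4, -0.4, 0.8]
grip_width: 0.27
```

```bash
python3 -m crank '[[0,0.001,0,0,0,0,-0.46],[0,0.001,0,0,0,0,-0.46],[0,0,0,0,0,0,-0.46],[0,0,0,0,0,0,-0.46]]'
python3 -m crank '[[0,0,0,0,0,0,-0.7],[0,0,0,0,0,0,-1],[0,0,0,0,0,0,-1],[0,0,0,0,0,0,-1],[0,0,0,0,0,0,-1],[0,0,0,0,0,0,-1],[0,0,0,0,0,0,-1]]'
python3 -m crank '[[0,-0.005,0,0,0,0,-1],[0,-0.01,0,0,0,0,-1],[0,-0.015,0,0,0,0,-1],[0,-0.015,0,0,0,0,-1],[0,-0.02,0,0,0,0,-1],[0,-0.02,0,0,0,0,-1],[0,-0.02,0,0,0,0,-1],[0,0,0,0,0,0,-1],[0,0,0,0,0,0,-1]]'
python3 - <<'E'
from h import *
print("to pad",go((*PAD[3],.031)))
E
```

```text
time_s: 29.5
position: [0.4815, 0.0881, 0.0173]
orientation: [[0.141, -0.0, 0.99], [-0.99, -0.0, 0.141], [-0.0, -1.0, -0.0]]
contact_force: [-0.0, -0.3, 0.6]
grip_width: 0.269
time_s: 30.08
position: [0.4817, 0.0882, 0.0176]
orientation: [[0.141, 0.0, 0.99], [-0.99, 0.0, 0.141], [-0.0, -1.0, 0.0]]
contact_force: [-0.2, 0.3, 0.1]
grip_width: 0.191
time_s: 30.83
position: [0.483, 0.0883, 0.1247]
orientation: [[0.141, 0.004, 0.99], [-0.99, 0.0, 0.141], [0.0, -1.0, 0.004]]
contact_force: [-0.0, -0.3, -0.6]
grip_width: 0.195
to pad [170.9  94.3 141. ]
```

```bash
python3 -m crank '[[0.0212,0,0.0176,0,0,0,-1],[0.0212,0,0.0176,0,0,0,-1],[0.0212,0,0.0176,0,0,0,-1],[0.0212,0,0.0176,0,0,0,-1],[0.0212,0,0.0176,0,0,0,-1],[0.0212,0,0.0176,0,0,0,-1],[0.0212,0,0.0176,0,0,0,-1],[0.0212,0,0.0176,0,0,0,-1],[0,0,0,0,0,0,-1],[0,0,0,0,0,0,-1],[0,0,0,0,0,0,-1]]'
python3 -m crank '[[0,0.012,0.001,0,0,0,-1],[0,0.018,0,0,0,0,-1],[0,0.018,0,0,0,0,-1],[0,0.016,0,0,0,0,-1],[0,0.011,0,0,0,0,-1],[0,0.006,0,0,0,0,-1],[0,0.003,0,0,0,0,-1],[0,0.001,0,0,0,0,-1],[0,0,0,0,0,0,-1],[0,0,0,0,0,0,-1],[0,0,0,0,0,0,-1]]'
python3 - <<'E'
from h import *
print("to pad",go((*PAD[3],.0286)))
E
```

```text
time_s: 31.75
position: [0.6438, -0.0595, 0.121]
orientation: [[0.141, -0.003, 0.99], [-0.99, 0.001, 0.141], [-0.001, -1.0, -0.003]]
contact_force: [-0.2, 0.2, -0.9]
grip_width: 0.198
time_s: 32.67
position: [0.6468, -0.0599, 0.0387]
orientation: [[0.141, 0.002, 0.99], [-0.99, -0.0, 0.141], [0.001, -1.0, 0.002]]
contact_force: [0.3, -0.2, -0.9]
grip_width: 0.195
to pad [ 1.1 10.1  0.1]
```

```bash
python3 -m crank '[[0.001,0.003,0,0,0,0,-1],[0,0.002,0,0,0,0,-1],[0,0.002,0,0,0,0,-1],[0,0.001,0,0,0,0,-1],[0,0.001,0,0,0,0,-1],[0,0,0,0,0,0,-1],[0,0,0,0,0,0,-1]]'
```

```text
time_s: 33.25
position: [0.6461, -0.0607, 0.0286]
orientation: [[0.141, 0.0, 0.99], [-0.99, -0.0, 0.141], [0.0, -1.0, 0.0]]
contact_force: [-1.0, -0.4, 1.5]
grip_width: 0.199
```

```bash
python3 -m crank '[[0,0.0005,0,0,0,0,-1],[0,0.0005,0,0,0,0,-1],[0,0,0,0,0,0,-1],[0,0,0,0,0,0,-1]]'
```

```text
time_s: 33.58
position: [0.6462, -0.0607, 0.0285]
orientation: [[0.141, 0.0, 0.99], [-0.99, -0.0, 0.141], [0.0, -1.0, 0.0]]
contact_force: [-4.6, 0.4, 7.6]
grip_width: 0.196
```

```bash
python3 -m crank '[[0,-0.0006,0,0,0,0,-1],[0,0,0,0,0,0,-1],[0,0,0,0,0,0,-0.65],[0,0,0,0,0,0,-0.55],[0,0,0,0,0,0,-0.4],[0,0,0,0,0,0,-0.1],[0,0,0,0,0,0,0.5],[0,0,0,0,0,0,1],[0,0,0,0,0,0,1],[0,0,0,0,0,0,1],[0,0,0,0,0,0,1],[0,0,0,0,0,0,1]]'
python3 -m crank '[[0,-0.01,0,0,0,0,1],[0,-0.02,0,0,0,0,1],[0,-0.03,0,0,0,0,1],[0,-0.03,0,0,0,0,1],[0,-0.03,0,0,0,0,1],[0,-0.03,-0.02,0,0,0,1],[0,0,-0.04,0,0,0,1],[0,0,-0.04,0,0,0,1],[0,0,-0.04,0,0,0,1],[0,0,-0.04,0,0,0,1],[0,0,-0.04,0,0,0,1],[0,0,0,0,0,0,1],[0,0,0,0,0,0,1]]'
python3 - <<'E'
from h import *
p=get_image("side");t=get_image("top");save(t,"t5.png")
cv2.imwrite("pics/s5.png",cv2.resize(p["image"][160:260,210:360,::-1],None,fx=5,fy=5,interpolation=cv2.INTER_CUBIC))
for n,c in zip(G,PAD):
  for q in (t,p):
    f=find(q,n,(*c,.011)); print(n,c,None if f is None else np.round(f,4))
E
```

```text
time_s: 34.58
position: [0.6461, -0.0607, 0.0281]
orientation: [[0.141, 0.0, 0.99], [-0.99, -0.0, 0.141], [0.0, -1.0, 0.0]]
contact_force: [0.2, 0.3, 0.4]
grip_width: 1.001
time_s: 35.67
position: [0.4267, -0.0919, 0.1787]
orientation: [[0.14, 0.002, 0.99], [-0.99, -0.001, 0.14], [0.001, -1.0, 0.001]]
contact_force: [0.2, -0.4, 0.3]
grip_width: 1.0
weight_500 (0.6163, 0.1529) [6.155e-01 1.546e-01 8.080e-02 8.500e+01]
weight_500 (0.6163, 0.1529) [ 0.6124  0.1527  0.0794 15.    ]
weight_200 (0.6265, 0.0816) [ 0.624   0.0827  0.0625 49.    ]
weight_200 (0.6265, 0.0816) [ 0.6238  0.0785  0.0619 12.    ]
weight_100 (0.6368, 0.0104) [6.338e-01 1.220e-02 5.250e-02 3.100e+01]
weight_100 (0.6368, 0.0104) [6.349e-01 9.600e-03 5.060e-02 1.000e+01]
weight_50 (0.6471, -0.0609) [ 0.6441 -0.0607  0.0434 20.    ]
weight_50 (0.6471, -0.0609) [ 0.6442 -0.0615  0.0417  6.    ]
```

View pics/s5.png

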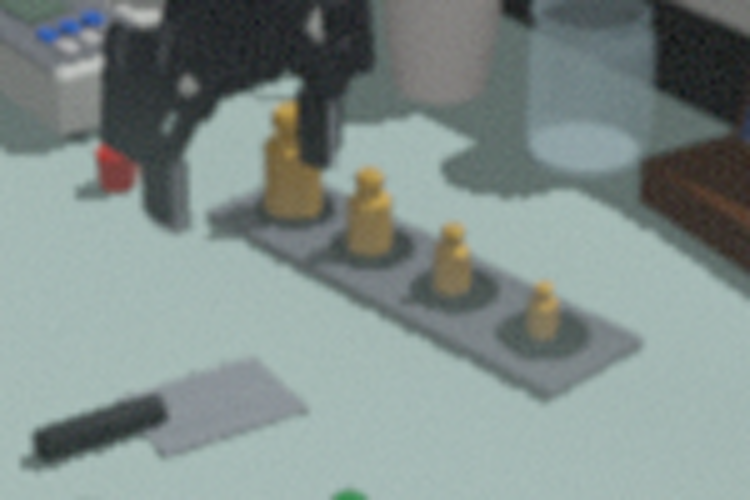

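View pics/t5.png

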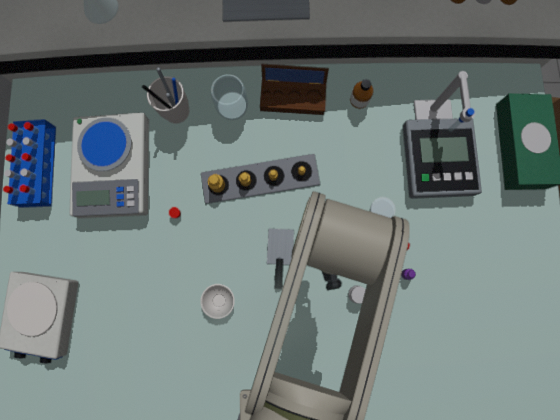

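All four weights stand upright and centred on their pads, at (216,183), (245,180), (273,175) and (301,171) in the top view. The arm is clear, so I'm handing in.

```bash
python3 -c "
from workcell import *
print(job_done())"
```

```text
the job is handed in; nothing more can be done
None
```

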